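Clamp the ring mandrel in its bench holder

TASK

Two identical clamp holders stand open on the bench; one has the steel ring mandrel lying in it. Lock that mandrel holder: with its lever standing up, turn the clamp bolt clockwise (seen from above) until it is snug, then fold the lever down flat. Leave the lever of the empty holder standing open.

Things in the scene. Friction and masses are not known exactly. Their poses are not given: they have to be found in the camera images.
- clamp: Holder with the ring mandrel, fixed to the bench. Grey base 70 x 110 mm, jaw with dark steel strap, top at 56 mm. Origin: underside centre; z up. The mandrel (tapered steel bar, 304 mm, at most 25 mm thick) lies along the holder's x at y = +20, z = 32 mm and stands out over 110 mm at both ends. The bolt's vertical axis: x = 0, y = -18 mm; a steel fork on it (top 78 mm) carries the lever.
- clamp_bolt (a joint): Turn of that holder's clamp bolt, rad: 0 = snug (stop), grows unscrewing (counterclockwise from above); starts 0.75 to 1.3; friction 0.08 N m, stays where left; sinks 1.9 mm per rad screwed in. The standing lever turns with it: at value q the paddle's flat faces look along the holder's x turned counterclockwise by q. When snug, the lever folds towards the holder's -x (roughly at the robot).
- clamp_lever (a joint): That holder's flat steel lever: angle above level, rad; 0 = folded flat (stop), 1.57 = upright, starts 1.38 to 1.57; friction 0.1 N m, stays where left. Pivot on the bolt axis, 70 mm above the bench when snug. Paddle 22 mm wide, 10 mm thick, 16 to 66 mm from the pivot: its end is 136 mm up when upright; folded, its top face is level at 75 mm.
- spare_lever_tip (a point): End of the standing lever of the empty holder (identical, but without a mandrel), 66 mm from the lever's pivot, about 138 mm above the bench; to be left standing.

How it is judged:
By the outcome, as a careful person would: the job done as asked, in the order asked, and still so for the second after the job is handed in, with the robot touching nothing.
It also fails if it takes over 45 s, if anything falls off the work surface, if the arm or the gripper's body presses on something with over 40 N, if the wrist force passes 120 N, or if a joint passes its speed limit or range.

ROBOT

A 6-joint arm with a two-finger parallel gripper is mounted at the origin on a cart in front of the work surface, level with it; the furniture and walls round the work are solid. World frame = base frame: x ahead of the robot, y to its left, z up, the work surface at z = 0. Lengths are in mm, angles in rad, forces in N, time in s.
With the tool pointing down it reaches from about 350 to 975 mm from the base axis. Payload 7.1 kg.
Tool frame: the origin (TCP) lies on the front face of the gripper's body, between the roots of the fingers; the fingertips stand 80 mm ahead of it and the grasp point (between the pads) lies 61 mm ahead of it; z points along the fingers, y is the line along which they close (so a half turn about z gives the same grasp; the last joint's range is limited). The gripper opens to 88 mm and grips with 3 to 60 N. Pads are 20 mm wide; open, the fingers measure 115 mm over their backs; the gripper's body (75 mm by 178 mm) begins 61 mm behind the grasp point.
Start: joints at [1.111, 0.423, 1.63, -0, 1.089, -0.019], TCP at [266.632, 565.255, 302.675] pointing down, gripper open.
Joint ranges: [-3, 3], [-0.9, 2.11], [0.09, 2.58], [-1.31, 4.45], [0.11, 2.69], [-2.54, 2.54]. Speed limits (rad/s): [2.39, 2.39, 3.01, 3.14, 3.14, 3.14].

INTERFACE

Orientations are given as a rotation vector (axis times angle).
In Python, from workcell import readout, vision, close_job gives the robot as it stands.
- The arm moves only by the tool servo_tool, never from a script. Its argument "plan" is a list that holds one entry, the list of rows, each a list of 7 numbers: the gripper command: -1 is fully open, 1 is shut, values between are in proportion, then the shift along the world's x, y, z in units of 40 mm (1.0 is 40 mm), then the turn, a rotation vector about the world's x, y, z in units of 5 degrees (1.0 is 5 degrees). A call has 1 to 5 rows; each row shifts and turns the commanded pose from where the row before left it; what a row does not reach is not made up. A row lasts 1/12 s, in which the tool goes at most 41.7 mm and 7.16 degrees, less where a joint would pass 70% of its speed; a pose out of reach is approached as far as the arm can. A call is refused whole if a number of a shift passes 1 or a number of a turn 1, either way. A call with a gripper value outside its range is refused whole. The fingers move at their own pace and stop on an object; the grip force is fixed at half the most. Time passes only in rows, so rows that do not move let the fingers close. It gives the time, the measured TCP pose, the force, the opening and the grip force at its end, in the units of the state.
- readout.get_obs(): the state, without advancing time (a new reading comes with each control period).
- vision.get_image(name): name is "scene" or "top" or "wrist"; returns the picture (420x560x3 uint8, red, green, blue); there is no depth.
- vision.camera_params(name): a dict with "fx", "fy", "cx", "cy" (pixels), "D" ([k1, k2, p1, p2, k3] as OpenCV has them; the pictures are not rectified), "rvec" (rotation vector, rad) and "tvec" (3), from world to camera coordinates, as OpenCV has them; the wrist camera has in their place "hand_eye" (4x4, takes a point from camera to tool coordinates, whose origin is the TCP and whose axes are the flange's). Camera axes: x right, y down, z forward; pixel columns grow to the right and rows downward; lengths in mm; the calibration is good to about 2 mm. A picture is of the moment at which its call begins: read the wrist's pose just before it. camera_params takes no time and is no camera call.
- close_job(): hands the job in; it is judged then, once.
The state is a dict: "t": time; "qpos": joint angles; "qvel": joint speeds; "joint_torque": joint torques, N m; "ee_pos": TCP position; "orientation": TCP orientation; "ft_force": force on the tool from outside, world axes, zero at the start; "moment": the same for the moment, N m; "width": finger opening in mm; "grasp_force": force on a finger pad.
Only numpy, scipy, OpenCV 4.12 (cv2) and the standard library are available. Lean on these libraries where they do the work, as an engineer would, in place of code of your own. Each camera call takes 0.05 s, during which the arm holds its last target. There are 200 camera calls.

## Working session

There is one attempt and no reset: what is moved stays moved. The work goes in short steps, Python scripts to look and compute and a tool call to move; the robot and the scene stay as the last step left them, time stands still between calls to the robot, and variables do not carry over. Pictures are saved under pics/ and viewed, at most 10 in all, crops included, and the job is handed in when it is done.

Besides the shell and the picture viewer there is one more tool, called after "Call:" by a JSON object that holds its "name" and its "arguments". servo_tool: Moves the arm, as the interface text tells. Its arguments: {"type":"object","properties":{"plan":{"type":"array"}},"required":["plan"]}

```bash
mkdir -p pics; cat > h.py <<'E'
import cv2, numpy as np
from workcell import readout, vision, close_job
def snap(n,f):
    im=vision.get_image(n); cv2.imwrite('pics/'+f,im[:,:,::-1]); return im
E
python3 - <<'E'
from h import *
a=snap('scene','s1.png');b=snap('top','t1.png')
for n in('scene','top','wrist'):print(vision.camera_params(n))
o=readout.get_obs();print({k:np.round(v,3) for k,v in o.items()})
E
```

```text
{'fx': 442.04661861966355, 'fy': 442.04661861966355, 'cx': 279.8820483527436, 'cy': 214.87852948808947, 'D': array([-0.01178258,  0.        ,  0.        ,  0.        ,  0.        ]), 'rvec': array([ 2.1754905 , -0.9217018 ,  0.38413961]), 'tvec': array([-243.37814482,  357.70825585,  590.51283224])}
{'fx': 384.35941537918904, 'fy': 384.35941537918904, 'cx': 275.95509457967773, 'cy': 212.41917481523322, 'D': array([0.03765903, 0.        , 0.        , 0.        , 0.        ]), 'rvec': array([ 2.12584769, -2.17055021,  0.14004403]), 'tvec': array([158.3134187 , 473.13036069, 878.8713827 ])}
{'fx': 323.2950798610316, 'fy': 323.2950798610316, 'cx': 278.7907876477721, 'cy': 205.6584855413483, 'D': array([-0.0068067,  0.       ,  0.       ,  0.       ,  0.       ]), 'hand_eye': array([[ 1.91944064e-04, -9.65444589e-01, -2.60608345e-01,
         7.18990571e+01],
       [ 9.99999973e-01,  1.51829363e-04,  1.74058977e-04,
        -6.66102022e-01],
       [-1.28476298e-04, -2.60608372e-01,  9.65444592e-01,
        -8.15526809e+01],
       [ 0.00000000e+00,  0.00000000e+00,  0.00000000e+00,
         1.00000000e+00]])}
{'t': np.float64(0.1), 'qpos': array([ 1.111,  0.424,  1.631, -0.   ,  1.089, -0.019]), 'qvel': array([ 0.001, -0.001, -0.002, -0.001, -0.001, -0.   ]), 'joint_torque': array([ 1.0000e-03, -5.4562e+01, -2.7433e+01,  6.5000e-02,  1.9000e-02,
       -0.0000e+00]), 'ee_pos': array([266.469, 564.916, 301.975]), 'orientation': array([-6.870e-01, -3.065e+00,  2.000e-03]), 'ft_force': array([ 0.547, -0.434, -0.119]), 'moment': array([-0.007, -0.009, -0.009]), 'grasp_force': np.float64(0.0), 'width': np.float64(87.916)}
```

View pics/s1.png

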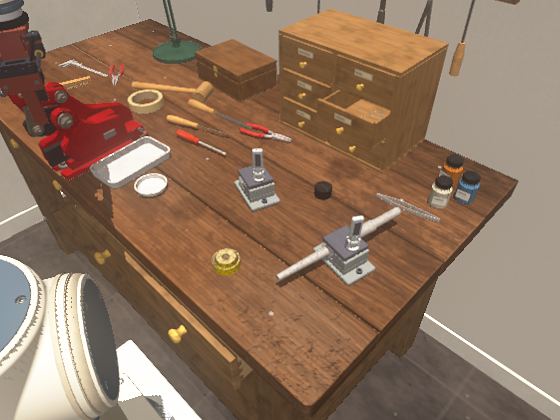

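View pics/t1.png

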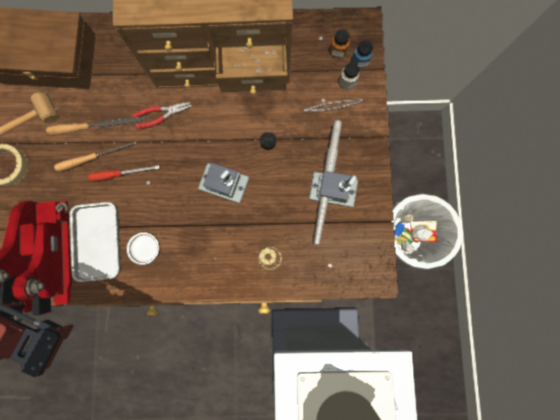

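The mandrel holder is the right-hand one: in the scene view around (348,250), in the top view around (334,188), with the mandrel running from (337,123) to (318,240). The empty holder is at (222,182) in the top view. I'll zoom in next.

```bash
cat >> h.py <<'E'
def ray(n,uv,obs=None):
    p=vision.camera_params(n);K=np.array([[p['fx'],0,p['cx']],[0,p['fy'],p['cy']],[0,0,1]])
    d=np.append(cv2.undistortPoints(np.array([[uv]],float),K,p['D'])[0,0],1)
    if 'rvec' in p:
        R=cv2.Rodrigues(p['rvec'])[0];return -R.T@p['tvec'],R.T@d
    H=np.array(p['hand_eye']);R=cv2.Rodrigues(np.array(obs['orientation']))[0]
    return R@H[:3,3]+obs['ee_pos'],R@H[:3,:3]@d
def onz(n,uv,z,obs=None):
    c,d=ray(n,uv,obs);return c+d*(z-c[2])/d[2]
def tri(*rs):
    A=0;b=0
    for c,d in rs:
        d=d/np.linalg.norm(d);P=np.eye(3)-np.outer(d,d);A=A+P;b=b+P@c
    return np.linalg.solve(A,b)
def proj(n,X,obs=None):
    p=vision.camera_params(n);K=np.array([[p['fx'],0,p['cx']],[0,p['fy'],p['cy']],[0,0,1]])
    if 'rvec' in p: r,t=p['rvec'],p['tvec']
    else:
        T=np.eye(4);T[:3,:3]=cv2.Rodrigues(np.array(obs['orientation']))[0];T[:3,3]=obs['ee_pos']
        T=np.linalg.inv(T@np.array(p['hand_eye']));r,t=cv2.Rodrigues(T[:3,:3])[0],T[:3,3]
    return cv2.projectPoints(np.array(X,float).reshape(-1,3),r,t,K,p['D'])[0].reshape(-1,2)
E
python3 - <<'E'
from h import *
a=cv2.imread('pics/s1.png')[205:285,270:410];b=cv2.imread('pics/t1.png')[115:250,300:370]
c=np.zeros((600,800,3),np.uint8)
a=cv2.resize(a,None,fx=3.8,fy=3.8,interpolation=cv2.INTER_CUBIC);b=cv2.resize(b,None,fx=3.6,fy=3.6,interpolation=cv2.INTER_CUBIC)
c[:a.shape[0],:a.shape[1]]=a;c[:b.shape[0],540:540+b.shape[1]]=b
cv2.imwrite('pics/c1.png',c)
m0=onz('top',(318,240),32);m1=onz('top',(337,123),32);print(m0,m1,np.linalg.norm(m1-m0))
E
```

```text
[408.99109888  51.08735945  32.        ] [693.55134287  -5.04768145  32.        ] 290.04426434275706
```

View pics/c1.png

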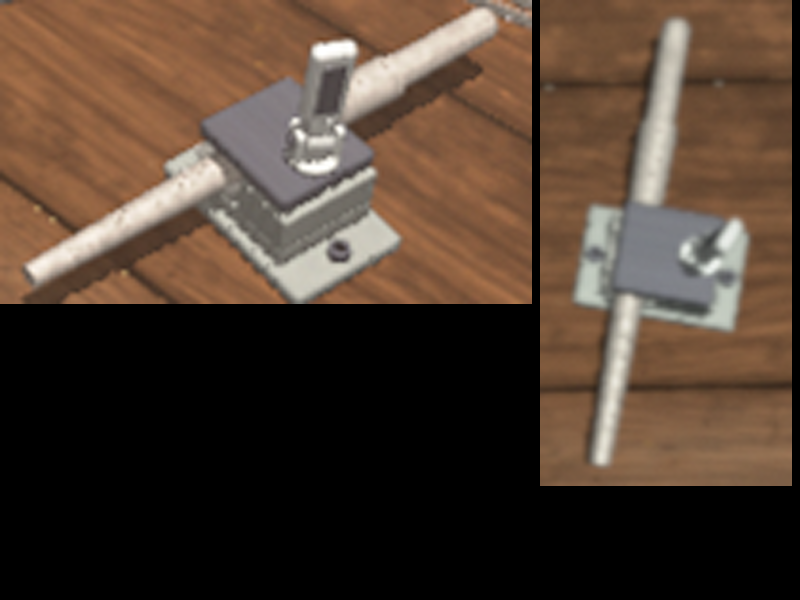

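The scene crop shows the standing lever with its tip near (358,218). In the top crop the base corners are near (314,172), (309,199), (354,207) and (358,179), and the lever tip is at about (355,178).

```bash
python3 - <<'E'
from h import *
cs=np.array([onz('top',p,6) for p in [(313.9,172),(309.4,199.2),(353.9,206.7),(357.8,179.4)]]);print(cs,cs.mean(0))
print([np.linalg.norm(cs[i]-cs[i-1]) for i in range(4)])
m0=onz('top',(316.7,243.5),32);m1=onz('top',(338,120.5),32);print(m0,m1,np.linalg.norm(m1-m0))
yaw=np.arctan2(*(m1-m0)[[1,0]]);print('yaw',yaw)
for i,j in((1,0),(2,3)):print(np.arctan2(*(cs[i]-cs[j])[[1,0]]) , np.arctan2(*(cs[j]-cs[i])[[1,0]]))
R=np.array([[np.cos(yaw),-np.sin(yaw)],[np.sin(yaw),np.cos(yaw)]])
print('centre from mandrel',(m0+m1)[:2]/2-R@[0,20])
c=cs.mean(0)[:2];print('bolt',c+R@[0,-18])
print('tip',tri(ray('scene',(357.9,218.2)),ray('top',(355,178.3))))
print('spare tip',tri(ray('scene',(258,151)),ray('top',(229,176))))
print('cam',ray('top',(0,0))[0])
E
```

```text
[[578.89224712  52.64480146   6.        ]
 [510.9379221   65.92060451   6.        ]
 [490.0147862  -41.8596268    6.        ]
 [557.73805618 -54.60843212   6.        ]] [534.3957529    5.52433676   6.        ]
[np.float64(109.31951292943033), np.float64(69.23898637777167), np.float64(109.79233068103872), np.float64(68.91279513349762)]
[400.85836009  54.42271628  32.        ] [699.82516164  -7.73032542  32.        ] 305.3590493538589
yaw -0.2049731316439456
2.948659098420997 -0.19293355516879637
2.955521703390387 -0.18607095019940625
centre from mandrel [546.27094379   3.76486636]
bolt [530.73201753 -12.0988594 ]
tip [528.68947567 -18.3388808  136.14053036]
spare tip [540.70177015 246.4547733  139.94227071]
cam [352.71213344 144.46478684 935.97780976]
```

Call:
{"name": "servo_tool", "arguments": {"plan": [[[-1,0.41,-0.9,0,0,0,0],[-1,0.41,-0.9,0,0,0,0],[-1,0.41,-0.9,0,0,0,0],[-1,0.41,-0.9,0,0,0,0],[-1,0.41,-0.9,0,0,0,0]]]}}

```text
t: 0.52
ee_pos: [348.8, 383.5, 302.4]
orientation: [-0.686, -3.066, 0.001]
ft_force: [0.4, -0.1, -0.5]
width: 87.6
grasp_force: 0.0
```

Call:
{"name": "servo_tool", "arguments": {"plan": [[[-1,0.41,-0.9,0,0,0,0],[-1,0.41,-0.9,0,0,0,0],[-1,0.41,-0.9,0,0,0,0],[-1,0.41,-0.9,0,0,0,0],[-1,0.41,-0.9,0,0,0,0]]]}}

```text
t: 0.93
ee_pos: [430.8, 203.4, 302.6]
orientation: [-0.686, -3.066, 0.0]
ft_force: [0.6, 0.6, 0.3]
width: 87.7
grasp_force: 0.0
```

Call:
{"name": "servo_tool", "arguments": {"plan": [[[-1,0.41,-0.9,0,0,0,0],[-1,0.41,-0.9,0,0,0,0],[-1,0.41,-0.9,0,0,0,0],[-1,0.41,-0.9,0,0,0,0],[-1,0.41,-0.9,0,0,0,0]]]}}

```text
t: 1.35
ee_pos: [512.9, 23.3, 302.5]
orientation: [-0.687, -3.065, 0.0]
ft_force: [0.8, 0.6, 0.7]
width: 87.9
grasp_force: 0.0
```

Call:
{"name": "servo_tool", "arguments": {"plan": [[[-1,0.45,-0.95,0,0,0,0],[-1,0,0,0,0,0,0],[-1,0,0,0,0,0,0]]]}}

```text
t: 1.6
ee_pos: [530.8, -14.4, 302.2]
orientation: [-0.693, -3.064, 0.0]
ft_force: [-1.2, 0.9, -0.3]
width: 87.7
grasp_force: 0.0
```

```bash
python3 - <<'E'
from h import *
o=readout.get_obs();im=snap('wrist','w1.png')
print(o['t'],o['ee_pos'],o['orientation'],o['qpos'])
import pickle;pickle.dump(o,open('w1.pkl','wb'))
u=proj('wrist',[[531,-12,70],[529,-18,136],[531,-12,136]],o);print(u)
x,y=np.int32(u[1]);x=max(75,min(x,485));y=max(60,min(y,345))
c=cv2.imread('pics/w1.png');x0,y0=x-75,y-60;print(x0,y0)
cv2.imwrite('pics/w1c.png',cv2.resize(c[y0:y0+120,x0:x0+150],None,fx=5,fy=5,interpolation=cv2.INTER_CUBIC))
E
```

```text
1.6 [530.82959918 -14.35337422 302.22611017] [-6.92756817e-01 -3.06357473e+00  7.44866776e-05] [-4.94739225e-02  2.86537563e-01  1.83734605e+00  8.03054275e-05
  1.01837611e+00 -1.17553875e+00]
[[281.66407679 192.54002089]
 [274.49957817 211.75194949]
 [282.36904763 210.81836184]]
199 151
```

View pics/w1c.png

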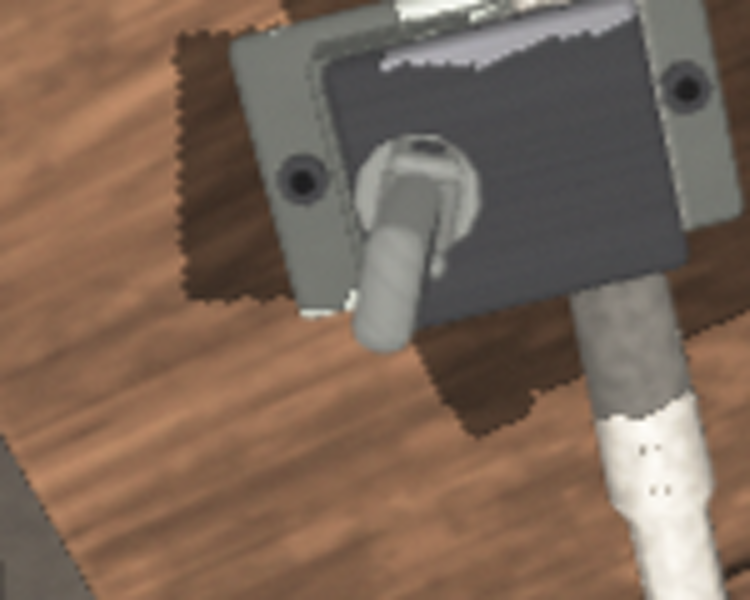

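The wrist crop shows the paddle's end face as a light 2:1 oblong, with long edges from about (375,235) to (355,330) and from (428,235) to (413,330), centred near (392,287). The fork disc is around (418,190).

```bash
python3 - <<'E'
from h import *
import pickle;o=pickle.load(open('w1.pkl','rb'))
f=lambda u,v,z:onz('wrist',(199+u/5,151+v/5),z,o)
for a,b in(((375,235),(355,330)),((428,235),(413,330))):
    d=(f(*b,138)-f(*a,138))[:2];w=np.arctan2(d[1],d[0]);print('normal yaw',w+np.pi/2,w-np.pi/2,'q',(w+np.pi/2+.195),(w-np.pi/2+.195))
print('tip c',f(392,287,138), 'disc@60',f(418,190,60))
print('thick',f(365,283,138)-f(420,283,138))
s=np.array([f(*p,56) for p in((325,70),(690,260),(640,10))]);print(s)
print('strap yaw',np.arctan2(*(s[2]-s[1])[[1,0]]))
print('tool y yaw',cv2.Rodrigues(o['orientation'])[0][:,1])
E
```

```text
normal yaw 0.9207185088864033 -2.22087414470339 q 1.1157185088864032 -2.02587414470339
normal yaw 0.9785328648092927 -2.1630597887805005 q 1.1735328648092926 -1.9680597887805005
tip c [526.99163218 -14.46627625 138.        ] disc@60 [530.13933359 -10.43866036  60.        ]
thick [-3.73124596 -7.83270697  0.        ]
[[500.29269607 -17.18042135  56.        ]
 [569.00141398  34.3038332   56.        ]
 [516.69091307  45.3882059   56.        ]]
strap yaw 2.932785477208866
tool y yaw [ 4.30253513e-01  9.02708079e-01 -1.93789514e-04]
```

Call:
{"name": "servo_tool", "arguments": {"plan": [[[-1,-0.02,0.08,-0.6,0,0,-0.5],[-1,0,0,-0.8,0,0,-0.5],[-1,0,0,-0.8,0,0,-0.5],[-1,0,0,-0.8,0,0,-0.5],[-1,0,0,-0.1,0,0,0]]]}}

```text
t: 2.07
ee_pos: [526.1, -7.5, 174.2]
orientation: [-0.948, -2.986, 0.003]
ft_force: [-0.8, -0.2, -1.2]
width: 88.0
grasp_force: 0.0
```

Call:
{"name": "servo_tool", "arguments": {"plan": [[[1,0,0,0,0,0,0],[1,0,0,0,0,0,0],[1,0,0,0,0,0,0],[1,0,0,0,0,0,0],[1,0,0,0,0,0,0]]]}}

```text
t: 2.48
ee_pos: [530.4, -9.1, 180.3]
orientation: [0.95, 2.992, 0.001]
ft_force: [-0.8, -0.4, -0.2]
width: 58.0
grasp_force: 0.0
```

Call:
{"name": "servo_tool", "arguments": {"plan": [[[1,0,0,0,0,0,0],[1,0,0,0,0,0,0],[1,0,0,0,0,0,0]]]}}

```text
t: 2.73
ee_pos: [529.8, -9.3, 179.1]
orientation: [0.951, 2.994, 0.0]
ft_force: [0.1, -0.1, -0.1]
width: 38.0
grasp_force: 0.0
```

```bash
python3 - <<'E'
from h import *
o=readout.get_obs()
for k in('t','ee_pos','qpos','ft_force','moment','width','grasp_force'):print(k,np.round(o[k],3))
R=cv2.Rodrigues(o['orientation'])[0];print(R[:,1:],np.arctan2(R[1,1],R[0,1]))
E
```

```text
t 2.733
ee_pos [529.77   -9.277 179.053]
qpos [-0.04   0.468  1.919  0.     0.754 -0.995]
ft_force [ 0.069 -0.147 -0.105]
moment [-0.02   0.038  0.04 ]
width 38.024
grasp_force 0.0
[[ 5.77315884e-01  5.36460160e-04]
 [ 8.16520840e-01 -1.86531259e-05]
 [ 2.94476348e-04 -9.99999856e-01]] 0.9553586994580323
```

Call:
{"name": "servo_tool", "arguments": {"plan": [[[1,0,-0.04,0,0,0,0],[1,0,0,0,0,0,0],[1,0,0,0,0,0,0],[1,0,0,0,0,0,0],[1,0,0,0,0,0,0]]]}}

```text
t: 3.15
ee_pos: [530.1, -10.3, 178.6]
orientation: [0.952, 2.993, 0.002]
ft_force: [1.4, 2.9, -2.3]
width: 9.9
grasp_force: 30.0
```

Call:
{"name": "servo_tool", "arguments": {"plan": [[[1,0,0,0,0,0,0],[1,0,0,0,0,0,0]]]}}

```text
t: 3.32
ee_pos: [530.1, -10.3, 178.7]
orientation: [0.951, 2.993, 0.002]
ft_force: [2.4, 5.4, -1.1]
width: 9.8
grasp_force: 30.0
```

```bash
cat > st.py <<'E'
from h import *
o=readout.get_obs()
for k in('t','ee_pos','qpos','ft_force','moment','width','grasp_force'):print(k,np.round(o[k],3))
R=cv2.Rodrigues(o['orientation'])[0];print('y yaw',np.arctan2(R[1,1],R[0,1]),'z',R[:,2])
E
python3 st.py
```

```text
t 3.317
ee_pos [530.071 -10.337 178.663]
qpos [-4.200e-02  4.690e-01  1.919e+00  1.000e-03  7.530e-01 -9.980e-01]
ft_force [ 2.397  5.448 -1.146]
moment [ 1.124 -0.528  0.079]
width 9.841
grasp_force 29.985
y yaw 0.9553472672230401 z [ 9.29671261e-04  7.10200578e-04 -9.99999316e-01]
```

Call:
{"name": "servo_tool", "arguments": {"plan": [[[1,0,0.02,-0.004,0,0,-1],[1,0,0,-0.004,0,0,-1],[1,0,0,-0.004,0,0,-1],[1,0,0,-0.004,0,0,-1],[1,0,0,-0.004,0,0,-1]]]}}

```text
t: 3.73
ee_pos: [530.5, -9.7, 177.9]
orientation: [1.582, 2.712, 0.002]
ft_force: [4.8, 4.2, -3.8]
width: 10.0
grasp_force: 30.0
```

```bash
python3 st.py
```

```text
t 3.733
ee_pos [530.513  -9.728 177.886]
qpos [-4.100e-02  4.700e-01  1.919e+00  1.000e-03  7.510e-01 -5.560e-01]
ft_force [ 4.792  4.156 -3.757]
moment [ 0.862 -0.846  0.114]
width 10.045
grasp_force 29.982
y yaw 0.5148471649735648 z [ 2.05958499e-03  3.32579374e-04 -9.99997824e-01]
```

Call:
{"name": "servo_tool", "arguments": {"plan": [[[1,0.02,0.01,-0.004,0,0,-1],[1,0,0,-0.004,0,0,-1],[1,0,0,-0.004,0,0,-1],[1,0,0,-0.004,0,0,-1],[1,0,0,-0.004,0,0,-1]]]}}

```text
t: 4.15
ee_pos: [531.3, -9.4, 177.1]
orientation: [2.131, 2.306, 0.002]
ft_force: [4.6, 3.7, -5.5]
width: 10.2
grasp_force: 30.0
```

Call:
{"name": "servo_tool", "arguments": {"plan": [[[1,0,0,-0.004,0,0,-0.7],[1,0,0,-0.004,0,0,-0.7],[1,0,0,0,0,0,0]]]}}

```text
t: 4.4
ee_pos: [531.5, -9.4, 176.8]
orientation: [2.267, 2.173, 0.003]
ft_force: [3.9, 3.2, -3.7]
width: 10.2
grasp_force: 30.0
```

```bash
python3 st.py
```

```text
t 4.4
ee_pos [531.456  -9.44  176.804]
qpos [-0.04   0.473  1.917  0.     0.749  0.002]
ft_force [ 3.943  3.208 -3.73 ]
moment [ 0.583 -0.808 -0.032]
width 10.228
grasp_force 29.989
y yaw -0.04257612553501035 z [ 2.38836219e-03  1.30219675e-04 -9.99997139e-01]
```

Call:
{"name": "servo_tool", "arguments": {"plan": [[[1,0,0,-0.004,0,0,-0.5],[1,0,0,-0.004,0,0,-0.5],[1,0,0,-0.004,0,0,-0.5],[1,0,0,0,0,0,0]]]}}

```text
t: 4.73
ee_pos: [531.6, -9.5, 176.5]
orientation: [2.403, 2.021, 0.003]
ft_force: [3.2, 2.9, -3.2]
width: 9.6
grasp_force: 30.0
```

```bash
python3 st.py
```

```text
t 4.733
ee_pos [531.641  -9.466 176.532]
qpos [-0.04   0.473  1.917  0.     0.748  0.132]
ft_force [ 3.232  2.929 -3.2  ]
moment [ 0.606 -0.811 -0.009]
width 9.612
grasp_force 29.99
y yaw -0.17246017637021085 z [ 2.85913344e-03  5.81838696e-05 -9.99995911e-01]
```

Call:
{"name": "servo_tool", "arguments": {"plan": [[[1,0,0,0,0,0,-0.3],[1,0,0,0,0,0,-0.3],[1,0,0,0,0,0,0]]]}}

```text
t: 4.98
ee_pos: [531.7, -9.5, 176.5]
orientation: [2.454, 1.959, 0.004]
ft_force: [4.5, 3.9, -2.6]
width: 9.8
grasp_force: 30.0
```

```bash
python3 st.py
```

```text
t 4.983
ee_pos [531.684  -9.461 176.465]
qpos [-0.04   0.474  1.917  0.     0.748  0.183]
ft_force [ 4.47  3.88 -2.65]
moment [ 0.641 -0.89   0.29 ]
width 9.827
grasp_force 29.997
y yaw -0.22330336531758452 z [ 2.93110853e-03 -6.59090020e-05 -9.99995702e-01]
```

Call:
{"name": "servo_tool", "arguments": {"plan": [[[1,0,0,0,0,0,-0.4],[1,0,0,0,0,0,-0.2],[1,0,0,0,0,0,0]]]}}

```text
t: 5.23
ee_pos: [531.6, -9.4, 176.5]
orientation: [2.503, 1.896, 0.003]
ft_force: [5.1, 2.2, -3.6]
width: 10.2
grasp_force: 30.4
```

```bash
python3 st.py
```

```text
t 5.233
ee_pos [531.646  -9.442 176.479]
qpos [-0.04   0.474  1.917 -0.     0.748  0.234]
ft_force [ 5.066  2.175 -3.561]
moment [ 0.652 -0.908  0.655]
width 10.203
grasp_force 30.376
y yaw -0.2742952442047778 z [ 2.83606729e-03 -3.21179564e-04 -9.99995927e-01]
```

Call:
{"name": "servo_tool", "arguments": {"plan": [[[0,0,0,0,0,0,0],[0,0,0,0,0,0,0],[0,0,0,0,0,0,0],[0,0,0,0,0,0,0.5],[0,0,0,0,0,0,0.5]]]}}

```text
t: 5.65
ee_pos: [530.1, -9.8, 176.2]
orientation: [-2.418, -2.005, 0.001]
ft_force: [-0.1, -0.2, 0.7]
width: 40.0
grasp_force: 0.0
```

Call:
{"name": "servo_tool", "arguments": {"plan": [[[0,0,0,0.5,0,0,0],[0,0,0,0.9,0,0,0],[0,0,0,0.9,0,0,0],[0,0,0,0.9,0,0,0],[0,0,0,0.3,0,0,0]]]}}

```text
t: 6.07
ee_pos: [531.9, -9.9, 321.3]
orientation: [2.417, 2.0, 0.007]
ft_force: [0.6, -0.7, 0.1]
width: 43.8
grasp_force: 0.0
```

```bash
python3 - <<'E'
from h import *
o=readout.get_obs();im=snap('wrist','w2.png');print(o['t'],o['ee_pos'],o['ft_force'])
import pickle;pickle.dump(o,open('w2.pkl','wb'))
u=proj('wrist',[[530.5,-10.5,136]],o);print(u)
x,y=np.int32(u[0]);x0,y0=x-75,min(y-60,300);print(x0,y0)
cv2.imwrite('pics/w2c.png',cv2.resize(im[y0:y0+120,x0:x0+150,::-1],None,fx=5,fy=5,interpolation=cv2.INTER_CUBIC))
E
python3 st.py
```

```text
6.0667 [531.8571575   -9.87565743 321.26364953] [ 0.62027298 -0.66959015  0.08435165]
[[277.10151197 205.25861909]]
202 145
t 6.117
ee_pos [532.237  -9.881 321.698]
qpos [-0.041  0.261  1.821 -0.     1.051  0.147]
ft_force [-0.143 -0.5    1.667]
moment [-0.05   0.047 -0.032]
width 44.313
grasp_force 0.0
y yaw -0.1879362153705356 z [ 7.84464676e-03 -5.86739306e-04 -9.99969058e-01]
```

View pics/w2c.png

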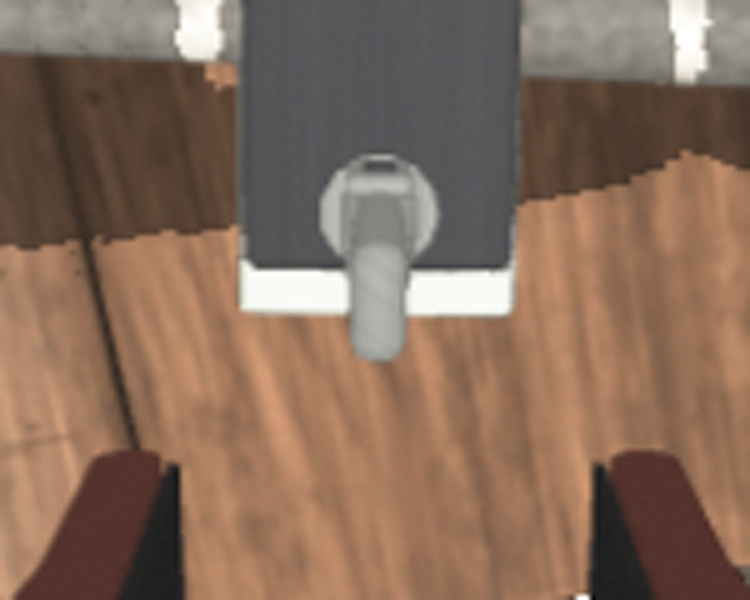

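The wrist crop shows the paddle, around (380,300), now square to the strap edges, so the bolt is snug and the lever is upright. Next is to go behind it on the holder's +x side with the fingers shut.

Call:
{"name": "servo_tool", "arguments": {"plan": [[[1,0.55,-0.1,0,0,0,0],[1,0.55,-0.1,0,0,0,0],[1,0,0,-0.4,0,0,0],[1,0,0,-0.4,0,0,0],[1,0,0,-0.4,0,0,0]]]}}

```text
t: 6.53
ee_pos: [574.0, -17.8, 266.5]
orientation: [-2.419, -2.002, 0.002]
ft_force: [-0.1, 0.0, -0.2]
width: 14.3
grasp_force: 0.0
```

Call:
{"name": "servo_tool", "arguments": {"plan": [[[1,0,0,-0.3,0,0,0],[1,0,0,-0.4,0,0,0],[1,0,0,-0.4,0,0,0],[1,0,0,-0.4,0,0,0],[1,0,0,-0.3,0,0,0]]]}}

```text
t: 6.95
ee_pos: [573.5, -17.7, 194.2]
orientation: [-2.419, -2.002, 0.003]
ft_force: [-0.2, 0.2, -0.2]
width: 0.4
grasp_force: 0.0
```

```bash
python3 st.py
```

```text
t 6.95
ee_pos [573.477 -17.663 194.195]
qpos [-0.051  0.496  1.814 -0.     0.834  0.136]
ft_force [-0.19   0.219 -0.195]
moment [-0.077  0.105 -0.019]
width 0.406
grasp_force 0.0
y yaw -0.18778454889603502 z [-2.49137054e-03  3.48987714e-06 -9.99996897e-01]
```

Call:
{"name": "servo_tool", "arguments": {"plan": [[[1,-0.2,0.04,0,0,0,0],[1,-0.2,0.04,0,0,0,0],[1,-0.2,0.04,0,0,0,0],[1,-0.2,0.04,0,0,0,0],[1,-0.2,0.04,0,0,0,0]]]}}

```text
t: 7.37
ee_pos: [534.3, -9.5, 197.3]
orientation: [2.418, 2.002, 0.003]
ft_force: [2.7, -0.4, -1.1]
width: 0.1
grasp_force: 1.1
```

Call:
{"name": "servo_tool", "arguments": {"plan": [[[1,-0.12,0.02,-0.02,0,0,0],[1,-0.12,0.02,-0.05,0,0,0],[1,-0.15,0.03,-0.08,0,0,0],[1,-0.15,0.03,-0.12,0,0,0],[1,-0.12,0.02,-0.15,0,0,0]]]}}

```text
t: 7.78
ee_pos: [507.4, -4.6, 179.4]
orientation: [2.42, 2.003, 0.0]
ft_force: [0.0, 0.9, 3.7]
width: 0.6
grasp_force: 1.4
```

```bash
python3 st.py
```

```text
t 7.783
ee_pos [507.444  -4.64  179.353]
qpos [-0.033  0.442  1.968  0.     0.732  0.155]
ft_force [0.014 0.939 3.681]
moment [ 0.083  0.012 -0.018]
width 0.625
grasp_force 1.368
y yaw -0.1876633029556512 z [ 1.91425661e-04  5.17270543e-05 -9.99999980e-01]
```

Call:
{"name": "servo_tool", "arguments": {"plan": [[[1,-0.08,0.02,-0.13,0,0,0],[1,-0.08,0.02,-0.13,0,0,0],[1,-0.08,0.01,-0.13,0,0,0],[1,-0.06,0.01,-0.12,0,0,0],[1,0,0,-0.06,0,0,0]]]}}

```text
t: 8.2
ee_pos: [495.4, -2.3, 155.8]
orientation: [-2.419, -2.003, 0.001]
ft_force: [-0.8, -0.5, 2.6]
width: 0.4
grasp_force: 1.2
```

```bash
python3 st.py
```

```text
t 8.2
ee_pos [495.424  -2.329 155.758]
qpos [-0.029  0.472  2.001  0.     0.67   0.159]
ft_force [-0.809 -0.549  2.567]
moment [-0.026  0.24  -0.053]
width 0.438
grasp_force 1.248
y yaw -0.18776005765201131 z [-1.29151145e-03  7.77885163e-05 -9.99999163e-01]
```

Nearly flat; pressing gently until the force rises at the stop.

Call:
{"name": "servo_tool", "arguments": {"plan": [[[1,0,0,-0.02,0,0,0],[1,0,0,-0.02,0,0,0],[1,0,0,0,0,0,0]]]}}

```text
t: 8.45
ee_pos: [495.4, -2.3, 154.9]
orientation: [-2.419, -2.002, 0.002]
ft_force: [-2.1, 0.8, 4.4]
width: 0.5
grasp_force: 2.5
```

Call:
{"name": "servo_tool", "arguments": {"plan": [[[1,0,0,-0.02,0,0,0],[1,0,0,-0.02,0,0,0],[1,0,0,0,0,0,0]]]}}

```text
t: 8.7
ee_pos: [495.3, -2.3, 154.0]
orientation: [-2.419, -2.002, 0.002]
ft_force: [-5.9, 1.3, 14.6]
width: 0.3
grasp_force: 7.2
```

Call:
{"name": "servo_tool", "arguments": {"plan": [[[1,0,0,0.3,0,0,0],[1,0,0,0.8,0,0,0],[1,0,0,0.9,0,0,0],[1,0,0,0.9,0,0,0],[1,0,0,0.9,0,0,0]]]}}

```text
t: 9.12
ee_pos: [495.5, -2.4, 306.9]
orientation: [-2.419, -2.003, 0.001]
ft_force: [2.0, 0.1, 0.3]
width: 0.5
grasp_force: 0.0
```

Call:
{"name": "servo_tool", "arguments": {"plan": [[[1,-0.5,0,0,0,0,0],[1,-0.5,0,0,0,0,0],[1,-0.5,0,0,0,0,0],[1,0,0,0,0,0,0]]]}}

```text
t: 9.45
ee_pos: [432.6, -2.4, 305.1]
orientation: [-2.418, -2.002, 0.004]
ft_force: [-1.2, 0.6, -0.7]
width: 0.5
grasp_force: 0.0
```

```bash
python3 - <<'E'
from h import *
o=readout.get_obs();print(o['t'],o['ee_pos'],o['ft_force'])
im=snap('wrist','w3.png');s=snap('scene','s3.png')
c=np.zeros((600,800,3),np.uint8);c[:300,:400]=cv2.resize(im[:,:,::-1],(400,300));c[300:,:]=cv2.resize(s[130:295,190:410,::-1],(800,600))[300:]
c[:300,400:]=cv2.resize(s[130:213,190:300,::-1],(400,300))
cv2.imwrite('pics/c3.png',c)
E
```

```text
9.45 [432.64182103  -2.38001863 305.12290186] [-1.24780888  0.55552781 -0.69258174]
```

View pics/c3.png

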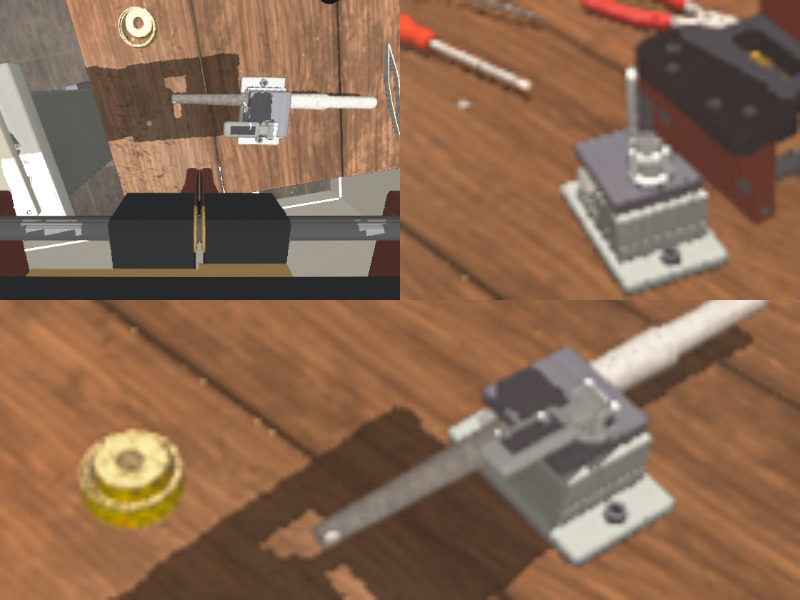

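The mandrel holder's lever lies flat, pointing along −x over the mandrel side (around (540,430) in the composite). The spare lever at (632,100) still stands, partly hidden behind the gripper. I'll clear the view and compare that area with the first picture.

Call:
{"name": "servo_tool", "arguments": {"plan": [[[1,0,-0.8,0.5,0,0,0],[1,0,-0.8,0.5,0,0,0],[1,0,-0.8,0.5,0,0,0],[1,0,0,0,0,0,0],[1,0,0,0,0,0,0]]]}}

```text
t: 9.97
ee_pos: [437.5, -99.9, 366.4]
orientation: [2.421, 1.998, 0.003]
ft_force: [-0.1, 0.7, -0.4]
width: 0.4
grasp_force: 0.0
```

```bash
python3 - <<'E'
from h import *
s=snap('scene','s4.png')[:,:,::-1];t=snap('top','t4.png')[:,:,::-1]
for n,a,(r0,r1,c0,c1) in(('s1',s,(140,215,225,285)),('t1',t,(155,205,195,255))):
    b=cv2.imread(f'pics/{n}.png');print(n,np.abs(a.astype(int)-b)[r0:r1,c0:c1].max(2).mean())
c=np.zeros((600,800,3),np.uint8)
for i,x in enumerate((cv2.imread('pics/s1.png'),s)):c[:300,i*400:i*400+400]=cv2.resize(x[140:215,210:310],(400,300),interpolation=cv2.INTER_CUBIC)
c[300:,:400]=cv2.resize(t[155:230,290:390],(400,300),interpolation=cv2.INTER_CUBIC);c[300:,400:]=cv2.resize(s[205:280,280:380],(400,300),interpolation=cv2.INTER_CUBIC)
cv2.imwrite('pics/c4.png',c)
E
```

```text
s1 14.699111111111112
t1 3.625
```

View pics/c4.png

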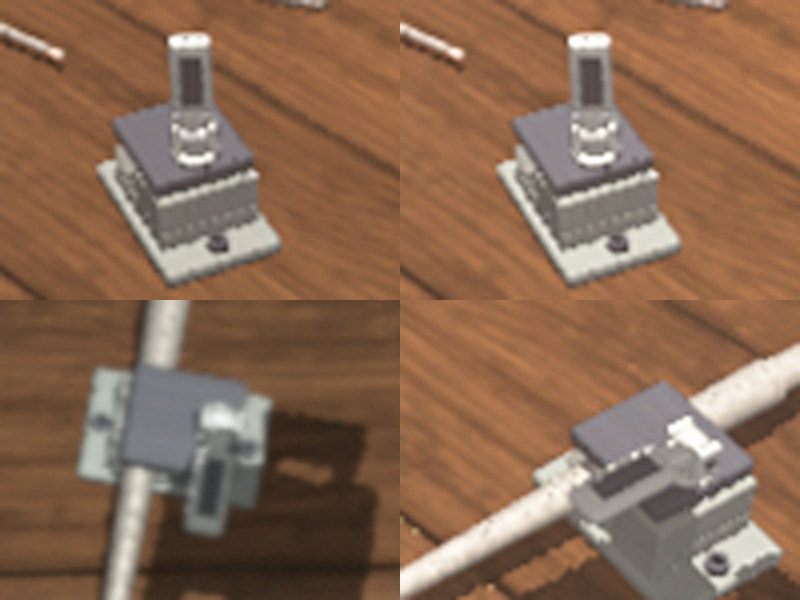

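The spare lever looks the same before and after, standing at (190,75) and (590,75). The mandrel holder's lever is flat and parallel to the mandrel, and the robot is clear, so I'm handing in.

```bash
python3 -c "
from h import *
print(close_job())"
```

```text
the job is handed in; nothing more can be done
None
```

The mandrel holder is locked: its bolt was turned clockwise to the stop, then its lever folded flat. The empty holder's lever still stands open, and the job was handed in at about 10 s with the arm clear of everything.

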